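# Empty the fuse holder and show it to the inspection camera

### The arm

A 7-joint arm with a two-finger parallel gripper is mounted at the origin on the work surface. World frame = base frame: x ahead of the robot, y to its left, z up, the work surface at z = 0. Lengths are in m, angles in rad, forces in N, time in s.
With the tool pointing down it reaches from about 0.4 to 0.875 m from the base axis. Payload 19.3 kg.
Tool frame: the origin (TCP) lies between the finger pads; the fingertips stand 17 mm ahead of it and the grasp point (between the pads) lies 2 mm behind it; z points along the fingers, x is the direction in which the jaws open and shut, and the axes are right-handed (so a half turn about z gives the same grasp; the last joint's range is limited). The gripper opens to 85 mm and grips with 20 to 120 N. Pads are 22 mm wide; open, the fingers measure 114 mm over their backs; the gripper's body (76 mm by 85 mm) begins 54 mm behind the grasp point. The pads swing forward as they close: fully open they stand 13 mm farther back than shut.
Start: joints at [-1.352, 0.521, -0.036, 1.599, 0.021, 1.021, -0.113], TCP at [0.178, 0.599, 0.248] pointing down, gripper open.
Joint ranges: [-2.91, 2.91], [-0.3, 2.13], [-1.5, 1.42], [0.17, 2.43], [-1.26, 4.41], [0.16, 1.93], [-2.52, 2.52]. Speed limits (rad/s): [1.89, 1.89, 2.39, 2.39, 3.01, 3.01, 3.01].

### API

Orientations are given as [roll, pitch, yaw] about the fixed x, y, z axes, in that order (R = Rz(yaw) Ry(pitch) Rx(roll)).
In Python, from workcell import bot gives the robot as it stands. The module is installed in compiled form; this text tells all that it offers.
- The arm moves only by the tool arm_command, never from a script. Its argument "targets" is a list of rows, each a list of 6 numbers: the shift along the tool's x, y, z in mm, then the turn, a rotation vector about the tool's x, y, z in degrees. In form: [[x, y, z, wx, wy, wz], ...]. A call has 1 to 8 rows; each row shifts and turns the pose as measured when the row begins, along the tool's axes as they then stand; what a row does not reach is not made up. A row lasts 1/10 s, in which the tool goes at most 50 mm and 8.59 degrees, less where a joint would pass 70% of its speed; a pose out of reach is approached as far as the arm can. A call is refused whole if a number of a shift passes 50 or a number of a turn 8.59, either way. A call with a gripper value outside its range is refused whole. "grip" is the opening in per cent of the stroke, from 0 (shut) to 100 (fully open), set as the call begins (left out, the last holds). The fingers move at their own pace and stop on an object; "grip_force" is the grip in N (left out, the last holds). Time passes only in rows, so rows that do not move let the fingers close. It gives the time, the measured TCP pose, the force and the opening at its end, in the units of the state.
- bot.observe(): the state, without advancing time (a new reading comes with each control period).
- bot.grab_frame(name): name is "side" or "top" or "wrist"; returns a dict with "color" (400x640x3 uint8, red, green, blue), "depth" (400x640 float32, m along the optical axis (not along the pixel's ray), 0 where there is no reading), "fov_y" (degrees; the focal length in pixels is half the picture's height over the tangent of half this angle, whatever the lens; pixels are square), "cx", "cy" (the principal point, pixels), "R" (3x3) and "t" (3): a world point X has camera coordinates R X + t; the wrist camera has in their place "hand_eye" (4x4, takes a point from camera to tool coordinates, whose origin is the TCP and whose axes are the tool frame's). Camera axes: x right, y down, z forward; pixel columns grow to the right and rows downward; lengths in m; the calibration is good to about 2 mm. A picture is of the moment at which its call begins: read the wrist's pose just before it.
- bot.job_done(): hands the job in, once; it reports no verdict.
The state is a dict: "clock": time; "qpos": joint angles; "qd": joint speeds; "joint_efforts": joint torques, N m; "position": TCP position; "tool_rot": TCP orientation; "force": force on the tool from outside, world axes, zero at the start; "moment": the same for the moment, N m; "grip_width": finger opening in m.
Only numpy, scipy, OpenCV 4.12 (cv2) and the standard library are available. Lean on these libraries where they do the work, as an engineer would, in place of code of your own. Each camera call takes 0.05 s, during which the arm holds its last target. There are 200 camera calls.

### The job

Pick up the red fuse holder with its two ceramic fuses in it, tip its open end over the sheet-metal chute so that both fuses end up in the tote, then bring it level again and hold the empty holder up at the inspection camera's focus point, centred on it, right way up, with its open end facing the lens. Finish while still holding it there, motionless in the air; leave the camera and the other things on the counter where they are.

Things in the scene. Friction and masses are not known exactly. Their poses are not given: they have to be found in the camera images.
- holder_mid (a point): Centre (half-way up) of the red fuse holder: a loose, rigid, open-topped trough 110 mm long (x), 50 mm wide (y), 36 mm high (z), about 70 g, standing on the counter at first. Its long sides are flat, upright and bare outside, to grip across the 50 mm; walls 3 mm, floor 4 mm thick. x points out of its open end (the other end is shut), z up out of its open top.
- holder_mouth (a point): Middle of the holder's open end, on the ramp's top edge: 55 mm along +x from the centre and 4 mm below it. Over the last 28 mm the floor ramps up 10 mm (20 degrees), with no end wall above. Level, the ramp keeps the loose fuses in; they roll out over it when this end is tipped down clearly more than 20 degrees (45 or more is brisk).
- fuse0: White ceramic fuse with steel end caps, loose in the holder at the start: cylinder 14 mm in diameter, 36 mm long along its y axis, 16 g; origin at its centre.
- fuse1: The second fuse, the same as the first.
- chute_mouth (a point): Point on the pan of the fixed sheet-metal chute, midway across, near its top, 80 mm above the counter. z up; -y is the way the chute runs down at 45 degrees; x across. The pan runs from 40 mm on the +y side (low back wall there, top 55 mm above this point) to 150 mm on the -y side, over the tote. 200 mm wide between side walls 50 mm high, whose upper ends reach 75 mm above this point.
- tote_in (a point): Centre of the inner floor of the grey plastic tote (fixed, on a trolley beside the counter, below the chute's lower end and below counter height): inside 290 mm along x, 230 mm along y, walls 80 mm high, floor 130 mm below the counter top. Axes as for the chute.
- lens (a point): Centre of the front glass of the inspection camera, a black head with a white ring light on a grey stand on the counter. The head sits on a stiff upright slide (its height differs from start to start) and stays where it is. The lens looks level along this point's -x axis; z is up. The ring light is 68 mm across and the head reaches 90 mm behind the glass (+x).
- focus (a point): The camera's focus point in the air: 150 mm straight in front of the lens glass, at the same height (190 to 270 mm above the counter). Axes as for the lens, so +x points from here to the lens.
- busbar: Bystander: copper busbar strip 120 x 25 x 6 mm lying on the counter; origin at the centre of its underside.
- spacer: Bystander: blue plastic spacer ring, 44 mm across, 25 mm high; origin at the centre of its underside.
- screwdriver: Bystander: screwdriver with orange handle, about 190 mm long, lying on the counter; origin under its middle.
- spray: Bystander: green spray can, 54 mm across, 150 mm tall, standing; origin at the centre of its underside.
- insulator: Bystander: ribbed white ceramic insulator, 44 mm across, 55 mm tall, standing; origin at the centre of its underside.

How it is judged:
On the way, in this order (a step that is already met when the one before it is completed fails the run):
1. the holder is lifted with both fuses in it (height (world z) of holder_mid above 0.09 m and distance between each of fuse0, fuse1 and holder_mid below 0.065 m), for 0.2 s.
2. the holder's open end is over the chute and the holder is tipped (angle between holder_mid's own z axis and vertical above 0.25 rad and x of holder_mouth in the frame of chute_mouth between -0.11 and 0.11 m and y of holder_mouth in the frame of chute_mouth between -0.17 and 0.06 m), for 0.05 s.
3. both fuses are in the tote (z of each of fuse0, fuse1 in the frame of tote_in below 0.06 m and horizontal distance between each of fuse0, fuse1 and tote_in below 0.19 m), for 0.2 s.
At the end, for the whole second after the job is handed in: Both fuses lie at rest inside the tote; the holder is held in the air with its centre within 22 mm of the focus point, upright within 0.2 rad, its length within 0.25 rad of the lens axis and its open end towards the lens, and it stays so, motionless, in the gripper (x of fuse0 in the frame of tote_in between -0.15 and 0.15 m and y of fuse0 in the frame of tote_in between -0.12 and 0.12 m and z of fuse0 in the frame of tote_in between -0.01 and 0.06 m and x of fuse1 in the frame of tote_in between -0.15 and 0.15 m and y of fuse1 in the frame of tote_in between -0.12 and 0.12 m and z of fuse1 in the frame of tote_in between -0.01 and 0.06 m and distance between holder_mid and focus below 0.022 m and angle between holder_mid's own z axis and vertical below 0.2 rad and angle between the x axis of holder_mid and the x axis of focus, either way round below 0.25 rad and distance between holder_mouth and lens below 0.13 m and height (world z) of holder_mid above 0.15 m and distance between holder_mid and the grasp point below 0.09 m and not (linear speed of any of fuse0, fuse1 above 0.1 m/s) and contact force between the fingers and anything else above 1 N); the arm keeps its last pose, push and grip.
It fails at once if the camera is moved by more than 15 mm (distance of lens from where it was at the start of the episode above 0.015 m).
It fails at once if a bystander is moved by more than 30 mm (distance of any of busbar, spacer, screwdriver, spray, insulator from where it was at the start of the episode above 0.03 m).
It also fails if it takes over 54 s, if anything falls off the work surface, if the arm or the gripper's body presses on something with over 40 N, if the wrist force passes 120 N, or if a joint passes its speed limit or range.

## Working session

There is one attempt and no reset: what is moved stays moved. The work goes in short steps, Python scripts to look and compute and a tool call to move; the robot and the scene stay as the last step left them, time stands still between calls to the robot, and variables do not carry over. Pictures are saved under pics/ and viewed, about 8 in all and at most 12, crops included, and the job is handed in when it is done.

Besides the shell and the picture viewer there is one more tool, called as name(argument=value, ...) on one line, values as JSON. arm_command: Moves the arm, as the interface text tells. Its arguments: {"type":"object","properties":{"targets":{"type":"array"},"grip":{"type":"number"},"grip_force":{"type":"number"}},"required":["targets"]}

```bash
mkdir -p pics; cat > h.py <<'E'
import numpy as np, cv2
from workcell import bot
from scipy.spatial.transform import Rotation as Ro
def grab(n):
    s=bot.observe(); f=bot.grab_frame(n)
    H,W=f["depth"].shape; fl=H/2/np.tan(np.radians(f["fov_y"])/2)
    v,u=np.mgrid[:H,:W]; d=f["depth"]
    P=np.stack([(u-f["cx"])/fl*d,(v-f["cy"])/fl*d,d],-1)
    if "R" in f: X=(P-np.array(f["t"]))@np.array(f["R"])
    else:
        T=np.array(f["hand_eye"]); X=P@T[:3,:3].T+T[:3,3]
        X=X@Ro.from_euler('xyz',s["tool_rot"]).as_matrix().T+s["position"]
    X[d==0]=np.nan
    return f,X
def save(f,name): cv2.imwrite("pics/"+name,f["color"][...,::-1])
E
python3 - <<'E'
from h import *
s=bot.observe(); print(s)
ims=[]
for n in("top","side"):
    f,X=grab(n); save(f,n+"0.png"); np.savez(n+"0.npz",X=X,c=f["color"])
    print(n,f["fov_y"],f["cx"],f["cy"],(-np.array(f["R"]).T@f["t"]),np.array(f["R"])[2],np.isfinite(X[...,0]).mean())
E
```

```text
{'clock': 0.0, 'qpos': array([-1.35214473,  0.52202765, -0.03632218,  1.59994517,  0.02122703,
        1.02109142, -0.11280544]), 'qd': array([-0.00054238, -0.0012817 , -0.00049586,  0.00158241,  0.00115229,
        0.00065985, -0.0003984 ]), 'joint_efforts': array([-4.56419921e-04, -9.27101970e+01,  1.97929479e+00, -3.69908094e+01,
        1.78083417e-02,  8.55184975e-03, -2.51805676e-05]), 'position': array([0.17799201, 0.59882133, 0.24773979]), 'tool_rot': array([3.14149155e+00, 1.08122719e-03, 1.28193772e+00]), 'force': array([ 0.40107409, -0.38814961, -0.64432729]), 'moment': array([-0.02660916,  0.02361312, -0.00312012]), 'grip_width': 0.08540952762049726}
top 49.02665038394018 316.87016569488867 209.8586826852304 [ 0.48760558 -0.06909939  1.39367323] [ 0.05054886  0.01508197 -0.9986077 ] 0.9959765625
side 50.2815421842199 322.8965506905859 203.91482402847168 [-0.36363261 -0.93334491  0.85193829] [ 0.6234006   0.57214009 -0.53294222] 0.99566015625
```

View pics/top0.png

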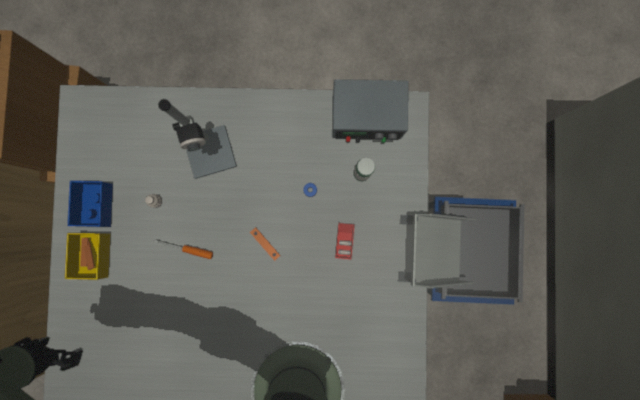

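View pics/side0.png

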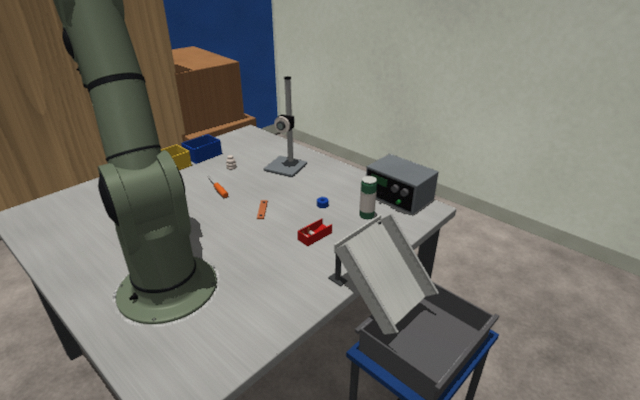

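The top view shows the holder at (345,240), chute (437,248), tote (485,250) and inspection head with ring near (188,135). The side view confirms the ring faces roughly towards the robot. Next I measure each of them.

```bash
python3 - <<'E'
from h import *
np.set_printoptions(precision=4,suppress=True)
D={n:np.load(n+"0.npz") for n in("top","side")}
for n in D:
    X=D[n]["X"];c=D[n]["c"]; hsv=cv2.cvtColor(c,cv2.COLOR_RGB2HSV)
    h,s,v=[hsv[...,i].astype(int) for i in range(3)]
    red=((h<5)|(h>174))&(s>170)&(v>60)
    k,l,st,ce=cv2.connectedComponentsWithStats(red.astype('uint8'))
    for i in range(1,k):
        if st[i,4]>100:
            P=X[l==i]; print(n,'red',st[i],np.nanmean(P,0))
            r=cv2.minAreaRect((P[:,:2]*1000).astype('float32')); print(r, np.nanpercentile(P[:,2],[2,50,98]))
            t=P[P[:,2]>.028]; print(' rim',len(t),cv2.minAreaRect((t[:,:2]*1000).astype('float32')))
    if n=="top":
        for nm,(u0,u1,v0,v1) in dict(head=(150,240,95,185),chute=(395,470,205,292),tote=(430,525,195,305)).items():
            Q=X[v0:v1,u0:u1]; print(nm); 
            print('z'); print((Q[::6,::6,2]*1000).round().astype(int))
            if nm!="tote":
                pass
        for u,v in((190,135),(185,110),(415,225),(415,270),(460,225),(460,270),(437,248),(490,250),(520,210),(520,290),(430,290)): print(u,v,X[v,u])
        for nm,m in dict(blue=(h>105)&(h<125)&(s>150),orange=(h>5)&(h<16)&(s>150)).items():
            k,l,st,ce=cv2.connectedComponentsWithStats(m.astype('uint8'))
            for i in range(1,k):
                if st[i,4]>60: print(nm,ce[i],st[i,4],np.nanmean(X[l==i],0))
    for y in ([] ): pass
a=cv2.imread("pics/top0.png"); b=cv2.imread("pics/side0.png")
z=lambda im,x0,y0,w,h:cv2.resize(im[y0:y0+h,x0:x0+w],(400,300),interpolation=cv2.INTER_CUBIC)
cv2.imwrite("pics/crops.png",np.vstack([np.hstack([z(a,315,210,60,45+0),z(a,150,90,100,75)]),np.hstack([z(b,285,205,60,45),z(b,240,75,120,90)])]))
E
```

```text
head
z
[[  2  -4   2   2   1   4  -5  -1  -1   5  -3  -1   1   0   5]
 [ -1   6 378 381   2  -1   0   2  -1  -2  -2  -2   2   1   2]
 [ -2  -2 377 379 337  -2   2   0   5   5  -2   5   0   3  -2]
 [  4  -5  -1 342 332 292   2   3  -4   2  -4   0  -2   0   1]
 [  6   4   2   7   1 279 245 202   0   0  -4   0   1  -1  -1]
 [  1   4  -2  -1 213 216 228 228 204   2   4  -1  15  -2   1]
 [  2   5   1   7   1 226 223 222 220  10  18  16  11  -3   1]
 [ -1   1  -1  -2  -1 227 223 224 228  58  10  14  15   2   1]
 [  2  -1   3   0   3 224 231 223 208 185  12  15  13   9   0]
 [  0   3   2  -5   5   3  11 205  16  17  16  11  14  14   6]
 [ -2   1  -3  -1  -4  -5   0  19  15  21  17  13  19  13   1]
 [  1  -1   6  -3   4  -1   0  12  18  13  16  15  16  12  10]
 [  7   0  -3   1   4   2   4  14  14  17  16  16  17  15  -1]
 [ -4   4   0   5  -2  -5  -1   0  13  18  16  -1   4   1   6]
 [ -1   3   2  -2   0  -4   2   3   0  -4  -2  -1   4   1   0]]
chute
z
[[                   1                    4                    0
                    -5                   -2                    6
         
[... 5977 characters left out ...]
490 250 [ 0.4396 -0.6448 -0.1284]
520 210 [ 0.575  -0.713  -0.0512]
520 290 [ 0.3146 -0.7137 -0.0531]
430 290 [ 0.2882 -0.4597 -0.207 ]
blue [ 86.5573 202.9361] 1362 [0.5625 0.6751 0.0295]
orange [264.6571 243.3857] 70 [0.4481 0.1144 0.0064]
orange [ 86.1236 254.3243] 259 [0.4019 0.6684 0.0298]
orange [197.3131 251.6869] 198 [0.4179 0.322  0.024 ]
side red [298 219  34  27 442] [ 0.4587 -0.1406  0.021 ]
((461.6064453125, -137.038818359375), (56.262332916259766, 111.11258697509766), 84.30125427246094) [0.0031 0.0207 0.039 ]
 rim 134 ((462.4028625488281, -135.91647338867188), (55.4896125793457, 110.26289367675781), 85.55345916748047)<stdin>:17: RuntimeWarning: invalid value encountered in cast
```

View pics/crops.png

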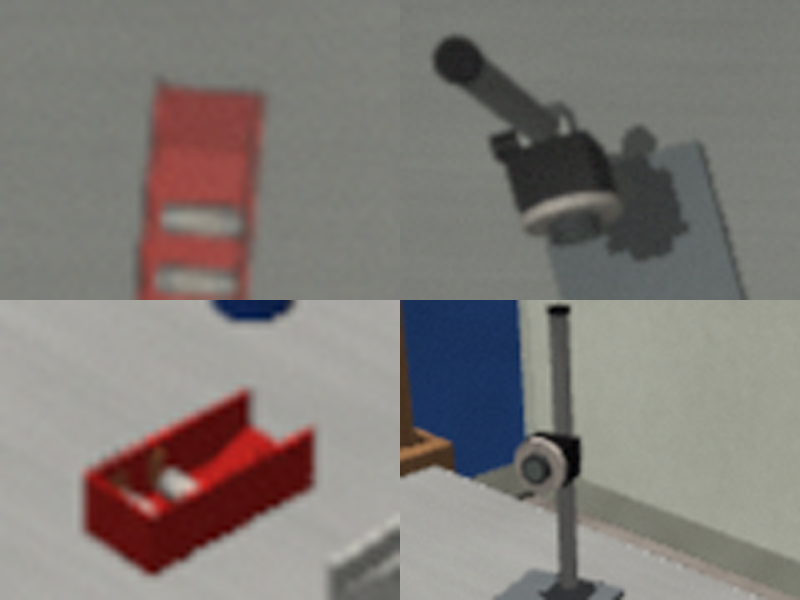

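The crops show the holder's open end facing away from the robot (top of crop 1, with the fuses in the lower half). The ring light faces mainly world -x, slightly -y. I'll start moving toward the holder while keeping the tool yaw.

arm_command(targets=[[-27,40,0,0,0,-1.4],[-27,40,0,0,0,-1.4],[-27,40,0,0,0,-1.4],[-27,40,0,0,0,-1.4],[-27,40,0,0,0,-1.4],[-27,40,0,0,0,-1.4],[-27,40,0,0,0,-1.4],[-27,40,0,0,0,-1.4]], grip=100)

```text
clock: 0.9
position: [0.4509, 0.3186, 0.245]
tool_rot: [-3.138, 0.003, 1.497]
force: [0.9, 0.5, 0.2]
grip_width: 0.0856
```

```bash
python3 - <<'E'
from h import *
np.set_printoptions(precision=4,suppress=True)
s=bot.observe(); print(s["clock"],s["position"],s["tool_rot"],s["qpos"])
# lens: white ring / head by 3D region
for n in("top","side"):
    d=np.load(n+"0.npz"); X=d["X"];c=d["c"].astype(int)
    reg=(np.abs(X[...,0]-.76)<.15)&(np.abs(X[...,1]-.31)<.13)&(X[...,2]>.12)&(X[...,2]<.30)
    w=reg&(c.min(-1)>110)
    P=X[w]; v,u=np.nonzero(w); print(n,'ring',len(P),np.median(P,0),P.min(0),P.max(0),u.min(),u.max(),v.min(),v.max())
    r=cv2.fitEllipse(np.c_[u,v].astype('float32')) if len(P)>5 else 0; print(r)
    if n=="side":
        m=P.mean(0); U,S,V=np.linalg.svd(P-m); print(S/np.sqrt(len(P)),V[2],m)
    Q=X[reg]; print('head',len(Q),Q.min(0),Q.max(0))
# chute plane and tote
X=np.load("top0.npz")["X"]
P=X[228:272,418:458].reshape(-1,3); P=P[np.isfinite(P[:,0])]
A=np.c_[P[:,:2],np.ones(len(P))]; co=np.linalg.lstsq(A,P[:,2],rcond=None)[0]
r=P[:,2]-A@co; k=abs(r)<.008; co=np.linalg.lstsq(A[k],P[k,2],rcond=None)[0]; print('pan',co,np.degrees(np.arctan(np.hypot(*co[:2]))),'down yaw',np.degrees(np.arctan2(-co[1],-co[0])))
# side walls : points more than 25mm above pan
B=X[200:300,395:475]; pl=B[...,0]*co[0]+B[...,1]*co[1]+co[2]
m=(B[...,2]-pl>.045)&(B[...,2]-pl<.085)&(B[...,1]<-.34)&(B[...,2]>-.1)
W=B[m]; 
for lo in(1,0):
    q=W[(W[:,0]>.44)==lo]; print('wall',len(q),np.median(q,0),np.polyfit(q[:,1],q[:,0],1))
t=X[195:305,430:525].reshape(-1,3); t=t[abs(t[:,2]+.13)<.012]; t=t[(t[:,1]<-.51)]; print('tote floor',np.percentile(t,[1,99],axis=0))
# holder rim / axis from top
X=np.load("top0.npz")["X"];c=np.load("top0.npz")["c"].astype(int)
m=(c[...,0]>c[...,1]*1.6)&(c[...,0]>c[...,2]*1.6)&(abs(X[...,0]-.46)<.1)&(abs(X[...,1]+.137)<.06)
P=X[m]; print('holder top',len(P),cv2.minAreaRect((P[:,:2]*1000).astype('float32')))
p=P[P[:,2]>.026]; print(cv2.minAreaRect((p[:,:2]*1000).astype('float32')))
# spray
G=X[150:190,345:385].reshape(-1,3); G=G[G[:,2]>.13]; print('spray',G.mean(0))
E
```

```text
0.9 [0.4509 0.3186 0.245 ] [-3.1377  0.0027  1.4971] [-0.718   0.4115 -0.0053  1.795   0.0015  0.9397  0.7734]
top ring 55 [0.7255 0.2966 0.2323] [0.7147 0.2716 0.2146] [0.7853 0.3273 0.243 ] 180 199 120 145
((178.73550415039062, 135.16587829589844), (18.085004806518555, 99.79380798339844), 70.69577026367188)
head 818 [0.7045 0.2636 0.1742] [0.8006 0.3531 0.2983]
side ring 39 [0.7305 0.289  0.2356] [0.7155 0.2681 0.1937] [0.7748 0.3314 0.2974] 279 288 98 128
((287.2949523925781, 123.17585754394531), (10.378005027770996, 17.137710571289062), 0.0)
[0.0338 0.0096 0.0094] [ 0.05    0.7741 -0.6311] [0.739  0.2945 0.2416]
head 438 [0.6995 0.2625 0.1222] [0.799  0.3329 0.2988]
pan [0.0196 1.0012 0.4436] 45.041208108298775 down yaw -91.12160201498067
wall 133 [ 0.5435 -0.447   0.0829] [-0.0461  0.5248]
wall 177 [ 0.3425 -0.4543  0.0673] [0.1266 0.3958]
tote floor [[ 0.2619 -0.7151 -0.1399]
 [ 0.6167 -0.5172 -0.1207]]
holder top 400 ((463.27362060546875, -135.2327423095703), (47.49653625488281, 107.08132934570312), 85.62236785888672)
((461.75, -135.11610412597656), (47.49653625488281, 104.02516174316406), 85.62236785888672)
spray [ 0.6778 -0.1847  0.1487]
```

arm_command(targets=[[-48,4,0,0,0,0],[-48,4,0,0,0,0],[-48,4,0,0,0,0],[-48,4,0,0,0,0],[-48,4,0,0,0,0],[-48,4,0,0,0,0],[-48,4,0,0,0,0],[-48,4,0,0,0,0]])

```text
clock: 1.7
position: [0.4552, -0.0809, 0.2446]
tool_rot: [-3.138, 0.003, 1.496]
force: [1.0, 0.7, -0.7]
grip_width: 0.0852
```

arm_command(targets=[[-35,6,0,0,0,0],[-20,4,0,0,0,0],[0,0,0,0,0,0]])

```text
clock: 2.0
position: [0.4593, -0.1454, 0.2447]
tool_rot: [-3.137, 0.005, 1.488]
force: [-0.8, 0.3, 0.2]
grip_width: 0.0855
```

```bash
python3 - <<'E'
from h import *
np.set_printoptions(precision=4,suppress=True)
s=bot.observe(); print(s["clock"],s["position"],s["tool_rot"],s["qpos"])
f,X=grab("wrist"); save(f,"w1.png"); c=f["color"].astype(int)
m=(c[...,0]>c[...,1]*1.8)&(c[...,0]>c[...,2]*1.8)&(X[...,2]<.08)
P=X[m]; p=P[P[:,2]>.026]; print(len(P),len(p),np.percentile(P[:,2],[1,50,99]))
for q in(P,p): print(cv2.minAreaRect((q[:,:2]*1000).astype('float32')))
# lens by two rays
F={n:bot.grab_frame(n) for n in("top","side")}
def ray(n,u,v):
    g=F[n];fl=200/np.tan(np.radians(g["fov_y"])/2);R=np.array(g["R"]);d=R.T@[(u-g["cx"])/fl,(v-g["cy"])/fl,1]
    return -R.T@g["t"],d/np.linalg.norm(d)
for a,b in(((193,144),(282,125.5)),((194.5,148),(280.5,126))):
    o1,d1=ray("top",*a);o2,d2=ray("side",*b)
    k=np.linalg.lstsq(np.c_[d1,-d2],o2-o1,rcond=None)[0]; print(o1+d1*k[0],o2+d2*k[1])
np.savez("top1.npz",X=grab("top")[1])
c=F["top"]["color"]; X=np.load("top0.npz")["X"]
b=(abs(X[...,2]-.0155)<.008)&(abs(X[...,0]-.68)<.14)&(abs(X[...,1]-.27)<.13)
b=cv2.morphologyEx(b.astype('uint8'),cv2.MORPH_OPEN,np.ones((5,5)))>0
print('base',b.sum(),cv2.minAreaRect((X[b][:,:2]*1000).astype('float32')))
E
```

```text
2.0 [ 0.4593 -0.1454  0.2447] [-3.1373  0.0049  1.4877] [ 0.0334  0.3043  0.1821  1.976  -0.0639  0.8706  1.7364]
4009 904 [0.003  0.0068 0.038 ]
((464.2786865234375, -137.31324768066406), (51.6077766418457, 109.55149841308594), 85.82693481445312)
((464.3528747558594, -136.3870391845703), (49.73628616333008, 109.55218505859375), 85.81033325195312)
[0.7225 0.2949 0.1989] [0.7239 0.2936 0.1988]
[0.7109 0.2896 0.2016] [0.7116 0.2889 0.2015]
base 1502 ((737.4519653320312, 300.5995178222656), (140.38938903808594, 140.5799560546875), 17.84383201599121)
```

View pics/w1.png

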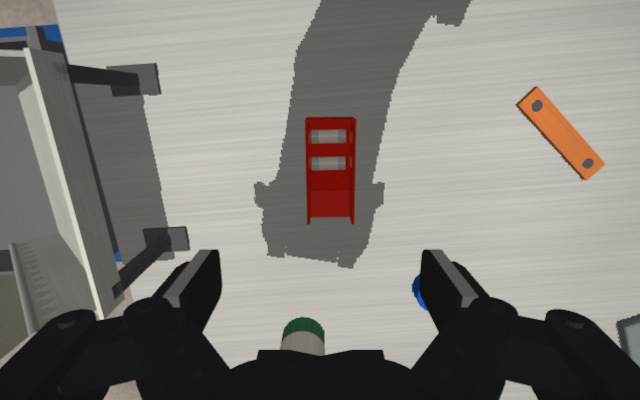

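The wrist view shows the holder at (330,170) between the open fingers, both fuses inside and the open end towards +x. Centre is (464,-137) mm, yaw -4.2°. I'll descend now.

arm_command(targets=[[5,2,20,0,0,-0.6],[4,2,40,0,0,0],[0,0,40,0,0,0],[0,0,40,0,0,0],[0,0,30,0,0,0],[0,0,15,0,0,0],[0,0,0,0,0,0]])

```text
clock: 2.9
position: [0.4665, -0.1235, 0.0546]
tool_rot: [3.141, 0.0, 1.518]
force: [-0.3, -0.2, 1.5]
grip_width: 0.0854
```

arm_command(targets=[[-13,-1,0,0,0,1.1],[0,0,0,0,0,0]])

```text
clock: 3.1
position: [0.4652, -0.1358, 0.0556]
tool_rot: [3.141, 0.0, 1.5]
force: [1.0, 0.2, 0.2]
grip_width: 0.0855
```

arm_command(targets=[[0,-1,15,0,0,0],[0,0,14,0,0,0],[0,0,2,0,0,0],[0,0,0,0,0,0]])

```text
clock: 3.5
position: [0.4666, -0.136, 0.0268]
tool_rot: [3.135, 0.0, 1.499]
force: [-0.1, -0.7, -0.5]
grip_width: 0.0854
```

Position is good, so I'll close gently, then lift a little.

arm_command(targets=[[0,0,0,0,0,0],[0,0,0,0,0,0],[0,0,0,0,0,0],[0,0,0,0,0,0],[0,0,0,0,0,0],[0,0,0,0,0,0],[0,0,0,0,0,0],[0,0,0,0,0,0]], grip=0, grip_force=40)

```text
clock: 4.3
position: [0.4673, -0.1359, 0.0285]
tool_rot: [3.133, 0.0, 1.499]
force: [0.1, -1.0, -1.7]
grip_width: 0.0493
```

arm_command(targets=[[0,0,0,0,0,0],[0,0,-10,0,0,0],[0,0,-20,0,0,0],[0,0,-20,0,0,0],[0,0,-30,0,0,0],[0,0,-30,0,0,0],[0,0,-30,0,0,0],[0,0,-30,0,0,0]])

```text
clock: 5.1
position: [0.4632, -0.1355, 0.2051]
tool_rot: [3.139, -0.0, 1.499]
force: [0.2, 0.2, -1.5]
grip_width: 0.0491
```

arm_command(targets=[[0,0,-30,0,0,0],[0,0,-20,0,0,0],[0,0,0,0,0,0],[0,0,0,0,0,0],[0,0,0,0,0,0]])

```text
clock: 5.6
position: [0.4627, -0.1357, 0.2629]
tool_rot: [3.132, -0.001, 1.498]
force: [-0.1, -0.2, -1.9]
grip_width: 0.0492
```

```bash
python3 - <<'E'
from h import *
np.set_printoptions(precision=4,suppress=True)
s=bot.observe(); print(s["clock"],s["position"],s["tool_rot"],s["qpos"],s["grip_width"],s["force"])
f,X=grab("side"); g,_=grab("wrist")
cv2.imwrite("pics/lift.png",np.vstack([cv2.resize(f["color"][100:250,200:440],(480,300)),cv2.resize(g["color"],(480,300))])[...,::-1])
E
```

```text
5.6 [ 0.4627 -0.1357  0.2629] [ 3.1323 -0.0007  1.498 ] [ 0.0156  0.2747  0.1811  1.9621 -0.0646  0.9009  1.7277] 0.04923717774561712 [-0.122  -0.1851 -1.9147]
```

View pics/lift.png

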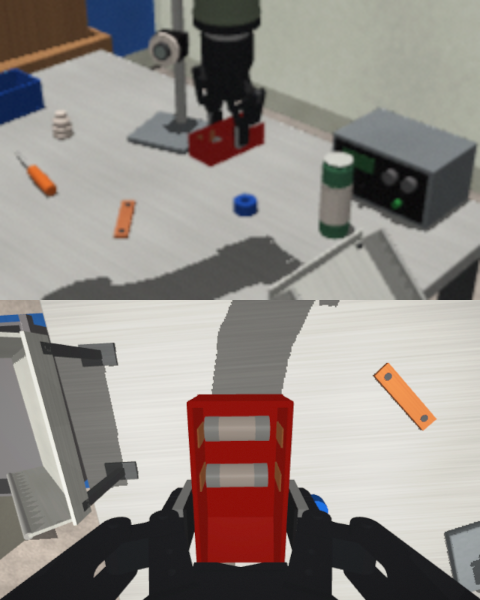

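Both fuses are in the holder, visible at (237,428) and (237,475) in the wrist view. Next I yaw the holder to face -y.

arm_command(targets=[[0,0,0,0,0,4],[0,0,0,0,0,8],[0,0,0,0,0,8],[0,0,0,0,0,8],[0,0,0,0,0,8],[0,0,0,0,0,8],[0,0,0,0,0,8],[0,0,0,0,0,8]])

```text
clock: 6.5
position: [0.4597, -0.1357, 0.2561]
tool_rot: [-3.14, 0.003, 0.412]
force: [0.1, 0.3, -1.1]
grip_width: 0.0494
```

arm_command(targets=[[0,0,0,0,0,8],[0,0,0,0,0,8],[0,0,0,0,0,6],[0,0,0,0,0,3],[0,0,0,0,0,0]])

```text
clock: 7.0
position: [0.458, -0.1354, 0.2522]
tool_rot: [3.14, 0.012, -0.048]
force: [-0.4, -0.5, -1.1]
grip_width: 0.0491
```

arm_command(targets=[[-1,20,0,0,0,0],[-2,30,0,0,0,0],[-2,40,0,0,0,0],[-2,40,0,0,0,0],[-2,40,0,0,0,0],[-2,35,0,0,0,0],[-1,20,0,0,0,0],[0,0,0,0,0,0]])

```text
clock: 7.8
position: [0.4348, -0.3667, 0.2476]
tool_rot: [-3.141, 0.019, -0.027]
force: [-0.1, 1.3, -1.6]
grip_width: 0.0491
```

arm_command(targets=[[3,0,20,0,0,0],[3,0,25,0,0,0],[3,0,20,0,0,0],[0,0,5,0,0,0],[0,0,0,0,0,0]])

```text
clock: 8.3
position: [0.4422, -0.365, 0.1734]
tool_rot: [-3.139, 0.022, -0.02]
force: [0.0, 0.8, -1.1]
grip_width: 0.0492
```

arm_command(targets=[[0,0,0,6,0,0],[0,0,0,8.5,0,0],[0,0,0,8.5,0,0],[0,0,0,8.5,0,0],[0,0,0,8.5,0,0],[0,0,0,8.5,0,0],[0,0,0,0,0,0]])

```text
clock: 9.0
position: [0.4449, -0.3633, 0.182]
tool_rot: [-2.274, 0.011, -0.006]
force: [0.1, -0.0, -2.0]
grip_width: 0.0489
```

Tipped by about 50°. I'll tip a little more, wait, then look.

arm_command(targets=[[0,0,0,4,0,0],[0,0,0,4,0,0],[0,0,0,0,0,0],[0,0,0,0,0,0],[0,0,0,0,0,0],[0,0,0,0,0,0],[0,0,0,0,0,0],[0,0,0,0,0,0]])

```text
clock: 9.8
position: [0.4476, -0.3627, 0.1882]
tool_rot: [-2.154, 0.005, 0.001]
force: [0.6, 0.5, -0.4]
grip_width: 0.0495
```

```bash
python3 - <<'E'
from h import *
np.set_printoptions(precision=4,suppress=True)
s=bot.observe(); print(s["clock"],s["position"],s["tool_rot"],s["qpos"],s["force"])
f,X=grab("side"); g,_=grab("wrist"); t,XT=grab("top")
cv2.imwrite("pics/pour.png",np.vstack([np.hstack([cv2.resize(f["color"][180:400,300:520],(300,300)),cv2.resize(t["color"][190:310,400:530],(325,300))]),cv2.resize(g["color"],(625,300))])[...,::-1])
m=(t["color"].min(-1)>110)&(XT[...,2]<-.09)&(XT[...,2]>-.14)&(XT[...,1]<-.5); 
k,l,st,ce=cv2.connectedComponentsWithStats(m.astype('uint8'))
for i in range(1,k):
    if st[i,4]>5: print(ce[i],st[i,4],np.nanmean(XT[l==i],0))
E
```

```text
9.8 [ 0.4476 -0.3627  0.1882] [-2.1539  0.0046  0.0005] [ 0.778   0.9767  0.1741  1.2841 -0.6669  1.7756  1.1166] [ 0.6449  0.4887 -0.3652]
[508.     225.5455] 22 [ 0.5248 -0.7012 -0.1164]
```

View pics/pour.png

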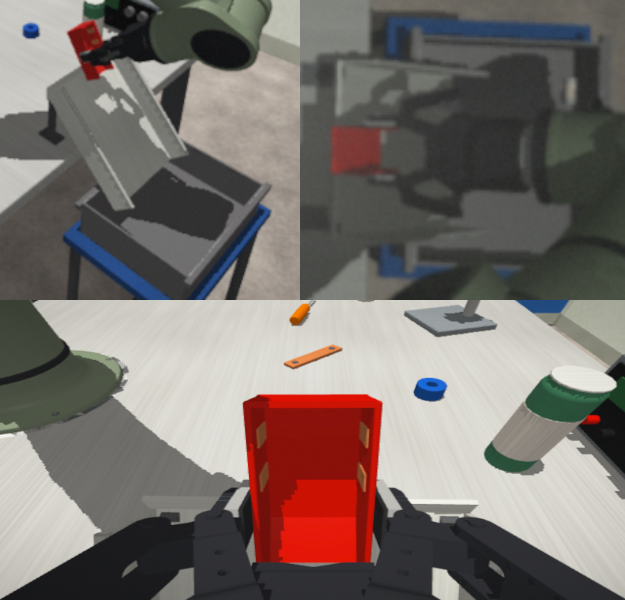

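The wrist view shows an empty holder. One fuse is visible in the tote (the top crop, at about (570,90)). I'll level the holder, back off and recheck the tote.

arm_command(targets=[[0,0,-5,-4,0,0],[0,0,-5,-8.5,0,0],[0,0,-5,-8.5,0,0],[0,0,-5,-8.5,0,0],[0,0,-5,-8.5,0,0],[0,0,-5,-8.5,0,0],[0,0,-5,-8,0,0],[0,0,0,-2,0,0]])

```text
clock: 10.75
position: [0.4462, -0.3853, 0.2153]
tool_rot: [3.124, 0.0, -0.003]
force: [0.4, 0.5, -1.3]
grip_width: 0.0493
```

arm_command(targets=[[0,0,-20,0,0,0],[0,-20,-20,0,0,0],[0,-40,0,0,0,0],[0,-40,0,0,0,0],[0,-40,0,0,0,0],[0,-40,0,0,0,0],[0,-40,0,0,0,0],[0,-20,0,0,0,0]])

```text
clock: 11.55
position: [0.4453, -0.1362, 0.2526]
tool_rot: [3.122, -0.001, -0.004]
force: [0.6, -0.5, -1.1]
grip_width: 0.0491
```

```bash
python3 - <<'E'
from h import *
np.set_printoptions(precision=4,suppress=True)
s=bot.observe(); print(s["clock"],s["position"],s["tool_rot"],s["qpos"],s["force"])
t,XT=grab("top"); f,_=grab("side")
cv2.imwrite("pics/tote.png",np.hstack([cv2.resize(t["color"][190:310,395:530],(400,356)),cv2.resize(f["color"][180:400,300:520],(356,356))])[...,::-1])
m=(t["color"].min(-1)>115)&(XT[...,2]<-.09)&(XT[...,2]>-.14)&(XT[...,1]<-.5); 
k,l,st,ce=cv2.connectedComponentsWithStats(m.astype('uint8'))
for i in range(1,k):
    if st[i,4]>5: print(ce[i],st[i,4],np.nanmean(XT[l==i],0))
E
```

```text
11.55 [ 0.4453 -0.1362  0.2526] [ 3.1224 -0.0009 -0.0041] [-0.2402  0.2855  0.4882  2.0219 -0.1498  0.8665  0.3238] [ 0.634  -0.5325 -1.0753]
[508.0667 225.1333] 15 [ 0.5262 -0.7008 -0.1148]
[507.4737 249.7368] 19 [ 0.4423 -0.6993 -0.1159]
```

View pics/tote.png

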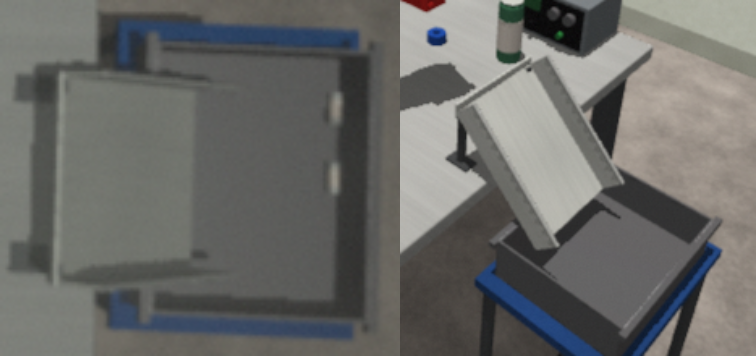

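Both fuses rest in the tote, at the pixels (336,108) and (334,178) in the crop. Their world positions are (0.526,-0.701) and (0.442,-0.699), z -0.115. Next I turn the holder towards the camera.

arm_command(targets=[[0,0,0,0,0,-8.5],[0,0,0,0,0,-8.5],[0,0,0,0,0,-8.5],[0,0,0,0,0,-8.5],[0,0,0,0,0,-8.5],[0,0,0,0,0,-8.5],[0,0,0,0,0,-8.5],[0,0,0,0,0,-8.5]])

```text
clock: 12.45
position: [0.4448, -0.1395, 0.2531]
tool_rot: [3.134, 0.018, 1.198]
force: [-0.9, -0.4, -0.9]
grip_width: 0.0493
```

```bash
python3 - <<'E'
from h import *
np.set_printoptions(precision=4,suppress=True)
print(bot.observe()["position"],bot.observe()["tool_rot"])
tops=[];sides=[]
for i in range(6):
    for n,L in(("top",tops),("side",sides)):
        f,X=grab(n); L.append((f,X))
for n,L,(u0,v0,w,h) in(("top",tops,(150,90,100,75)),("side",sides,(255,90,60,60))):
    X=np.nanmedian([a[1] for a in L],0); C=np.mean([a[0]["color"] for a in L],0)
    np.savez(n+"2.npz",X=X,C=C)
    r=cv2.resize(C[v0:v0+h,u0:u0+w].clip(0,255).astype('uint8'),None,fx=400/w,fy=400/w,interpolation=cv2.INTER_CUBIC)
    cv2.imwrite("pics/z_%s.png"%n,r[...,::-1])
a=cv2.imread("pics/z_top.png");b=cv2.imread("pics/z_side.png")[:400]
H=max(a.shape[0],b.shape[0]);p=lambda i:cv2.copyMakeBorder(i,0,H-i.shape[0],0,0,0)
cv2.imwrite("pics/lens.png",np.hstack([p(a),p(b)]))
# head top profile from the top view: centre line of the highest points
X=np.load("top2.npz")["X"]
m=(X[...,2]>.18)&(X[...,2]<.25)&(abs(X[...,0]-.76)<.07)&(abs(X[...,1]-.31)<.07)
P=X[m]; print(len(P),cv2.minAreaRect((P[:,:2]*1000).astype('float32')))
E
```

```text
[ 0.4448 -0.1395  0.2531] [3.1339 0.0179 1.198 ]
745 ((749.8739624023438, 306.7003479003906), (91.058837890625, 68.33094024658203), 25.059255599975586)<stdin>:9: RuntimeWarning: All-NaN slice encountered
```

View pics/lens.png

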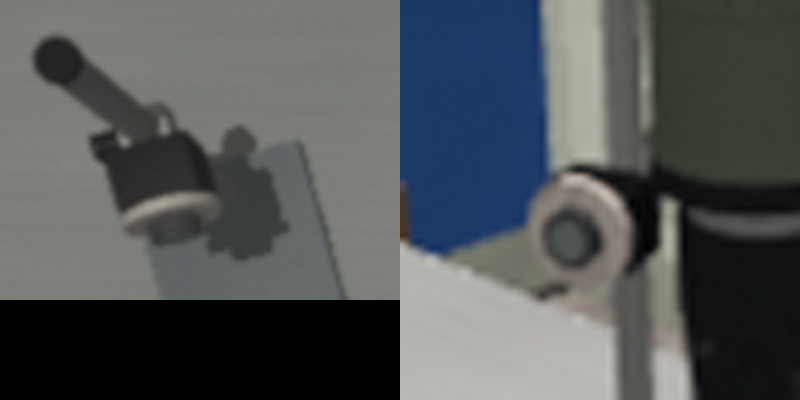

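The ring and glass are clear: ring at (171,213) in the top crop and (582,232) in the side crop. This confirms the lens at about (0.711,0.290,0.201). I'll check the axis yaw against the column position.

```bash
python3 - <<'E'
from h import *
np.set_printoptions(precision=4,suppress=True)
X=np.load("top2.npz")["X"]; L=np.array([.711,.290])
for lo,hi in((.365,.40),(.25,.36)):
    m=(X[...,2]>lo)&(X[...,2]<hi)&(abs(X[...,0]-.8)<.12)&(abs(X[...,1]-.31)<.1)
    P=X[m]; c=(P.min(0)+P.max(0))/2; print(len(P),np.median(P,0),c,np.degrees(np.arctan2(*(c[:2]-L)[::-1])),np.linalg.norm(c[:2]-L))
b=(abs(X[...,2]-.0155)<.008)&(abs(X[...,0]-.68)<.14)&(abs(X[...,1]-.27)<.13)
b=cv2.morphologyEx(b.astype('uint8'),cv2.MORPH_OPEN,np.ones((5,5)))>0
print(cv2.minAreaRect((X[b][:,:2]*1000).astype('float32')))
# head ridge (highest line along each slice along the axis)
a=np.radians(17.8);e=np.array([np.cos(a),np.sin(a)]);n=np.array([-e[1],e[0]])
m=(X[...,2]>.19)&(X[...,2]<.25)&(abs(X[...,0]-.76)<.07)&(abs(X[...,1]-.31)<.07);P=X[m]
s=(P[:,:2]-L)@e;w=(P[:,:2]-L)@n
for k in np.arange(-.01,.09,.01):
    q=abs(s-k)<.005
    if q.sum()>5: print(round(k,3),q.sum(),np.percentile(w[q],[3,97]),np.percentile(w[q],[3,97]).mean(),np.percentile(P[q,2],90))
E
```

```text
124 [0.78   0.3127 0.3781] [0.7802 0.3139 0.3732] 19.032386073999717 0.07323898149488904
177 [0.7736 0.3053 0.308 ] [0.7793 0.3113 0.3055] 17.324305926643866 0.07150156723595043
((737.4539184570312, 300.73956298828125), (139.78851318359375, 140.22927856445312), 17.753076553344727)
0.0 61 [-0.0147  0.0172] 0.0012688051358110365 0.2185858831949087
0.01 125 [-0.029   0.0315] 0.0012071777532274945 0.23369193795636567
0.02 80 [-0.0305  0.0298] -0.000328594121104411 0.23404987514005918
0.03 87 [-0.0279  0.0289] 0.0005007962695984611 0.22741386949380712
0.04 91 [-0.0282  0.0287] 0.0002561364550547219 0.22711271856159398
0.05 89 [-0.028   0.0283] 0.0001261130206910762 0.22775272380315303
0.06 84 [-0.0278  0.0278] 4.1630077789874334e-05 0.232763397832953
0.07 57 [-0.015   0.0404] 0.012735960165635354 0.23929546110119623
0.08 37 [-0.0153  0.0393] 0.012037531012740837 0.22029940308081275
```

arm_command(targets=[[0,0,0,0,0,-8.5],[0,0,0,0,0,-8.5],[0,0,0,0,0,-8.5],[0,0,0,0,0,-8.5],[0,0,0,0,0,-5],[0,0,0,0,0,0]])

```text
clock: 13.65
position: [0.4451, -0.1384, 0.2531]
tool_rot: [-3.136, 0.019, 1.889]
force: [0.7, -0.7, -0.4]
grip_width: 0.0496
```

The axis yaw is 17.8° from three agreeing measures, so focus is at about (0.568,0.244,0.2005). I'll move there.

arm_command(targets=[[20,10,0,0,0,0],[42,20,0,0,0,0],[43,20,0,0,0,0],[43,20,0,0,0,0],[43,20,0,0,0,0],[43,20,0,0,0,0],[40,20,5,0,0,0],[30,20,5,0,0,0]])

```text
clock: 14.45
position: [0.4993, 0.2039, 0.2371]
tool_rot: [-3.139, 0.021, 1.849]
force: [0.1, -0.9, -0.9]
grip_width: 0.0491
```

arm_command(targets=[[5,20,5,0,0,0],[0,15,5,0,0,0],[0,0,0,0,0,0]])

```text
clock: 14.75
position: [0.5319, 0.2257, 0.2249]
tool_rot: [-3.139, 0.019, 1.846]
force: [-0.8, -1.4, -1.9]
grip_width: 0.0494
```

arm_command(targets=[[4,15,5,0,0,-1],[3,15,5,0,0,-1],[0,12,4,0,0,0],[0,0,0,0,0,0],[0,0,0,0,0,0]])

```text
clock: 15.25
position: [0.5702, 0.2435, 0.21]
tool_rot: [-3.136, 0.02, 1.87]
force: [-0.6, -0.3, -2.4]
grip_width: 0.0495
```

```bash
python3 - <<'E'
from h import *
np.set_printoptions(precision=4,suppress=True)
s=bot.observe(); print(s["clock"],s["position"],s["tool_rot"],s["force"],s["grip_width"])
ims=[]
for n in("side","top","wrist"):
    f,X=grab(n); c=f["color"].astype(int)
    m=(c[...,0]>c[...,1]*1.8)&(c[...,0]>c[...,2]*1.8)&(c[...,0]>50)&(np.linalg.norm(X-[.568,.244,.2],axis=-1)<.12)
    P=X[m]; print(n,len(P))
    if len(P)>20:
        print(np.percentile(P,[1,99],axis=0)); 
        t=P[P[:,2]>np.percentile(P[:,2],98)-.006] if n!="side" else P
        print(cv2.minAreaRect((P[:,:2]*1000).astype('float32')),'rim',len(t),np.median(t[:,2]),cv2.minAreaRect((t[:,:2]*1000).astype('float32')))
    ims.append(f["color"])
cv2.imwrite("pics/fin.png",np.hstack([cv2.resize(ims[0][70:220,200:360],(400,375)),cv2.resize(ims[2],(400,375))])[...,::-1])
E
```

```text
15.25 [0.5702 0.2435 0.21  ] [-3.1364  0.0203  1.8705] [-0.6013 -0.3204 -2.3752] 0.0494952886907397
side 290
[[0.5071 0.2024 0.186 ]
 [0.6238 0.2809 0.222 ]]
((565.163818359375, 243.26852416992188), (118.0345458984375, 55.65662384033203), 17.69617462158203) rim 290 0.20440185240524678 ((565.163818359375, 243.26852416992188), (118.0345458984375, 55.65662384033203), 17.69617462158203)
top 350
[[0.5109 0.2042 0.1818]
 [0.62   0.2538 0.2233]]
((567.5444946289062, 234.07362365722656), (110.98908996582031, 49.17060089111328), 7.689627170562744) rim 53 0.21955485685453105 ((562.7334594726562, 221.21261596679688), (39.89755630493164, 108.6238021850586), 84.70233154296875)
wrist 28260
[[0.5101 0.2067 0.1859]
 [0.6196 0.2752 0.2205]]
((567.558349609375, 241.65655517578125), (110.33503723144531, 53.61018753051758), 17.54172134399414) rim 5369 0.2190421558866202 ((558.9025268554688, 239.9219207763672), (92.8766098022461, 51.6631965637207), 18.191383361816406)
```

View pics/fin.png

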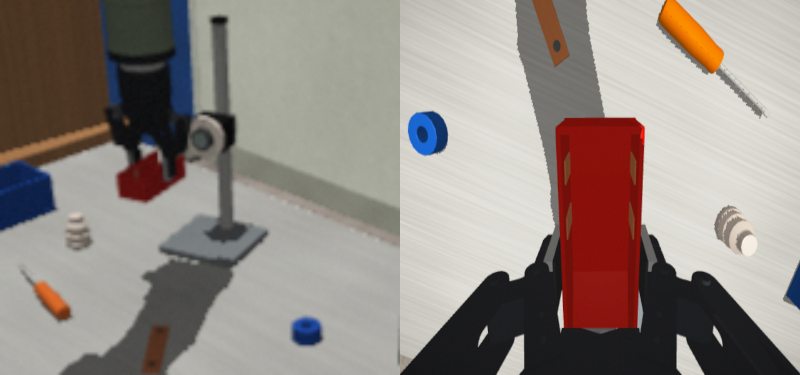

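The view shows the empty holder level in front of the ring, open end towards the lens. Measured centre is (0.567,0.242,0.202), yaw 17.6°, within about 3 mm of focus. I'll let it settle and hand in.

arm_command(targets=[[0,0,0,0,0,0],[0,0,0,0,0,0],[0,0,0,0,0,0]])

```text
clock: 15.7
position: [0.5697, 0.2434, 0.2112]
tool_rot: [-3.138, 0.02, 1.871]
force: [-0.5, 0.0, -0.7]
grip_width: 0.0491
```

```bash
python3 - <<'E'
from h import *
s=bot.observe(); print(s["clock"],s["position"],s["tool_rot"],abs(s["qd"]).max(),s["grip_width"])
if abs(s["position"]-np.array([.571,.245,.211])).max()<.006: print(bot.job_done())
E
```

```text
15.7 [0.5697001  0.24338411 0.21117255] [-3.13764641  0.02002922  1.87079739] 0.005686789436170122 0.049124584514847136
the job is handed in; nothing more can be done
None
```

I gripped the holder across its sides, lifted it with both fuses inside, and tipped it about 57° over the chute. I then levelled it, turned it towards the lens, held it at the focus point and handed the job in at 15.7 s. The hand-in reports no verdict.

**Last checks:**
- **Fuses:** both were seen in the tote, at about (0.526, -0.701) and (0.442, -0.699), just above its floor. I did not look at them again after that.
- **Holder:** it was empty and level to about 0.02 rad, with its centre at about (0.567, 0.242, 0.202), against my measured focus point of (0.568, 0.244, 0.2005). Its yaw was 17.6° against the lens axis at 17.8°, with the open end towards the lens.
- **Arm and grip:** the arm was still, with joint speeds at or below 0.006 rad/s, and the fingers stood 49 mm apart on the holder.
- **Camera and bystanders:** I did not re-measure their positions at the end. They look undisturbed in the final picture wherever they are in view, but the spray can is not in it.

**What disagreed:** the final top view gave a different holder angle (7.7°), because the gripper hid part of the holder. The side and wrist views agreed with each other, so I used those.

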